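Turn the powder canister's lid home

TASK

Two powder canisters stand on the worktop; the lid of one is not closed: it stands proud because the lugs under it ride on the seat. Turn that lid clockwise (seen from above) by its bar, without lifting it off, until its lugs drop into the notches and it lies flush on the rim, the bar in line with the two ribs on the canister's wall; then let go. Do not touch the other canister's lid, which is already closed.

Things in the scene. Friction and masses are not known exactly. Their poses are not given: they have to be found in the camera images.
- lid_a: Lid to close: loose grey disc, 106 mm wide, 8 thick, black bar on top (66 long, 14 thick, top 38 above the underside). Origin: centre of the disc's underside; x along bar, z up. Two 10 mm deep lugs under the bar's ends ride on the seat: origin 105 mm up, bar 30 to 70 deg anticlockwise of its canister's ribs. Within 9 deg of the ribs' line, either way round, it drops freely to 95 mm: home.
- canister_a: The canister under lid_a. White round canister, 112 mm across, rim and seat 95 mm high, fixed to the worktop by a 136 mm foot. Origin: centre of its underside, z up. Two grey outside ribs (12 mm wide, 12 mm proud) mark its x axis; on that axis, hidden by the lid, lie the seat's two notches. A bore keeps the lid's hub centred (1 mm play).
- lid_b: The closed lid of the other canister, same shape, size and axes as lid_a, to be left alone: its disc lies flush on the rim (origin, centre of the disc's underside, 95 mm above the worktop) and its bar lies along its ribs within 10 deg.
- canister_b: The other canister, the same in shape and size as canister_a, already closed by lid_b; it stands at least 0.17 m from canister_a, centre to centre.

How it is judged:
At the end, for the whole second after the job is handed in: The proud lid lies flush on its canister: its disc's underside within 3 mm of the rim, level within 3 degrees, centred within 10 mm, its bar within 15 degrees of the line of the ribs, at rest; the other lid is still closed (within 3 mm of its rim) (z of lid_a in the frame of canister_a between 0.09 and 0.098 m and horizontal distance between lid_a and canister_a below 0.01 m and angle between the x axis of lid_a and the x axis of canister_a, either way round below 0.26 rad and angle between lid_a's own z axis and vertical below 0.06 rad and linear speed of lid_a below 0.02 m/s and z of lid_b in the frame of canister_b below 0.098 m and horizontal distance between lid_b and canister_b below 0.01 m); the robot touches nothing.
It fails at once if the lid being closed is lifted off: raised more than 15 mm above where it rode on the seat (z of lid_a in the frame of canister_a above 0.12 m).
It fails at once if the robot touches the closed lid of the other canister with more than 2 N (contact force between any of the fingers, the arm and lid_b above 2 N).
It also fails if it takes over 32 s, if anything falls off the work surface, if the arm or the gripper's body presses on something with over 40 N, if the wrist force passes 120 N, or if a joint passes its speed limit or range.

ROBOT

A 6-joint arm with a two-finger parallel gripper is mounted at the origin on a cart in front of the work surface, level with it; the furniture and walls round the work are solid. World frame = base frame: x ahead of the robot, y to its left, z up, the work surface at z = 0. Lengths are in m, angles in rad, forces in N, time in s.
With the tool pointing down it reaches from about 0.3 to 0.875 m from the base axis. Payload 6.4 kg.
Tool frame: the origin (TCP) lies at the very end of the fingers, on their centre line; the grasp point (between the pads) lies 19 mm behind it; z points along the fingers, y is the line along which they close (so a half turn about z gives the same grasp; the last joint's range is limited). The gripper opens to 85 mm and grips with 20 to 120 N. Pads are 22 mm wide; open, the fingers measure 114 mm over their backs; the gripper's body (76 mm by 85 mm) begins 54 mm behind the grasp point. The pads swing forward as they close: fully open they stand 13 mm farther back than shut.
Start: joints at [-1.532, 0.181, 1.607, -0, 1.354, -0.206], TCP at [0.139, -0.558, 0.231] pointing down, gripper open.
Joint ranges: [-2.99, 2.99], [-0.89, 2.07], [0.3, 2.58], [-1.14, 4.28], [0, 2.63], [-3.12, 3.12]. Speed limits (rad/s): [2.57, 2.57, 3.01, 3.14, 3.14, 3.14].

INTERFACE

Orientations are given as a unit quaternion [w, x, y, z].
In Python, from bench import ctrl gives the robot as it stands.
- The arm moves only by the tool jog_arm, never from a script. Its argument "series" is a list that holds one entry, the list of rows, each a list of 7 numbers: the shift along the tool's x, y, z in mm, then the turn, a rotation vector about the tool's x, y, z in rad, then the finger opening in mm, from 0 to 85.4. In form: [[[tx, ty, tz, rx, ry, rz, gripper], ...]]. A call has exactly 10 rows; each row shifts and turns the commanded pose from where the row before left it, along the tool's axes as they then stand; what a row does not reach is not made up. A row lasts 1/10 s, in which the tool goes at most 50 mm and 8.59 degrees, less where a joint would pass 70% of its speed; a pose out of reach is approached as far as the arm can. A call with a gripper value outside its range is refused whole. The fingers move at their own pace and stop on an object; the grip force is fixed at half the most. Time passes only in rows, so rows that do not move let the fingers close, or fill a call up. It gives the time, the measured TCP pose, the force, the opening and the grip force at its end, in the units of the state.
- ctrl.get_obs(): the state, without advancing time (a new reading comes with each control period).
- ctrl.camera(name): name is "scene" or "top"; returns a dict with "frame" (384x512x3 uint8, blue, green, red), "z_map" (384x512 float32, m along the optical axis (not along the pixel's ray), 0 where there is no reading), "fx", "fy", "cx", "cy" (pixels), "xyz" and "rotation" of the camera in the world. Camera axes: x right, y down, z forward; pixel columns grow to the right and rows downward; lengths in m; the calibration is good to about 2 mm. A picture is of the moment at which its call begins.
- ctrl.hand_in(): hands the job in; it is judged then, once.
The state is a dict: "time_s": time; "q": joint angles; "dq": joint speeds; "joint_efforts": joint torques, N m; "eef_pos": TCP position; "eef_rot": TCP orientation; "wrist_force": force on the tool from outside, world axes, zero at the start; "torque": the same for the moment, N m; "opening": opening from 0.0 (shut) to 1.0 (fully open); "grasp_force": force on a finger pad.
Only numpy, scipy, OpenCV 4.12 (cv2) and the standard library are available. Lean on these libraries where they do the work, as an engineer would, in place of code of your own. Each camera call takes 0.05 s, during which the arm holds its last target. There are 200 camera calls.

## Working session

There is one attempt and no reset: what is moved stays moved. The work goes in short steps, Python scripts to look and compute and a tool call to move; the robot and the scene stay as the last step left them, time stands still between calls to the robot, and variables do not carry over. Pictures are saved under pics/ and viewed, at most 10 in all, crops included, and the job is handed in when it is done.

Besides the shell and the picture viewer there is one more tool, called in YAML: its name, and indented under it one key for each argument. jog_arm: Moves the arm, as the interface text tells. Its arguments: {"type":"object","properties":{"series":{"type":"array"}},"required":["series"]}

```bash
mkdir -p pics
python3 - <<'E'
from bench import ctrl
import cv2,numpy as np
o=ctrl.get_obs();print(o['time_s'],o['eef_pos'],o['eef_rot'])
for n in("top","scene"):
    c=ctrl.camera(n);cv2.imwrite(f"pics/{n}0.png",c['frame']);np.savez(f"{n}0.npz",**c);print(c['xyz'],c['rotation'])
E
```

```text
0.0 [ 0.13933729 -0.55729749  0.230393  ] [-8.71316957e-04  9.92520669e-01  1.22073564e-01  8.07384827e-05]
[0.39817671 0.00503428 0.94615536] [ 0.03916259 -0.70391441  0.70700558 -0.05580242]
[0.0164965  0.70117332 0.51566674] [ 0.16565063 -0.25971716  0.80868823 -0.50112894]
```

View pics/top0.png

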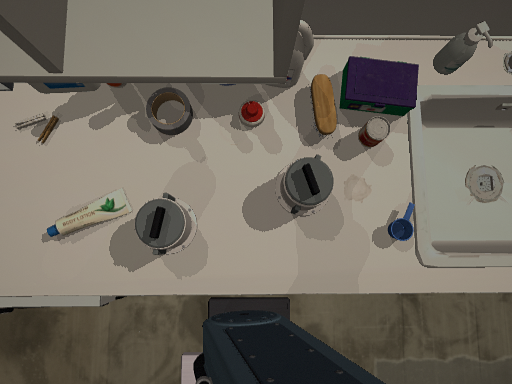

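View pics/scene0.png

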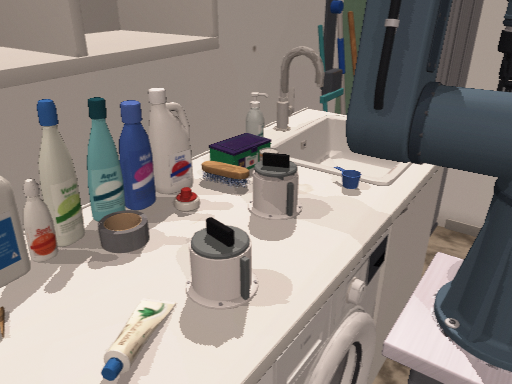

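The top view shows the left canister at about (160,222), with its bar along its ribs, so it is closed. On the right one at about (308,182), the bar runs (305,165)-(315,193) and the ribs (318,158)-(296,208), so this is the proud lid. Next I'll measure both.

```bash
cat > h.py <<'E'
import numpy as np,cv2
from scipy.spatial.transform import Rotation as R
def cloud(c):
    z=c['z_map'];v,u=np.mgrid[:z.shape[0],:z.shape[1]]
    q=c['rotation'];M=R.from_quat(np.r_[q[1:],q[0]]).as_matrix() if np.size(q)==4 else q
    P=np.stack([(u-c['cx'])/c['fx']*z,(v-c['cy'])/c['fy']*z,z],-1)@M.T+c['xyz']
    P[z==0]=np.nan;return P
def measure(c,u0,v0,w=45,tag=''):
    P=cloud(c);r=(slice(v0-w,v0+w),slice(u0-w,u0+w));p=P[r].reshape(-1,3);f=c['frame'][r].reshape(-1,3).astype(int)
    z=p[:,2]
    b=p[(z>.124)&(z<.16)&(f.max(1)<60)]
    d=p[(z>.09)&(z<.12)&(f.max(1)>=60)]
    dz=d[:,2]
    (cx,cy),(L,W),a=cv2.minAreaRect((b[:,:2]*1000).astype(np.float32))
    pca=np.linalg.svd(b[:,:2]-b[:,:2].mean(0),full_matrices=False)[2][0]
    circ=cv2.minEnclosingCircle((d[:,:2]*1000).astype(np.float32))
    print(tag,'bar n',len(b),'ctr',b.mean(0).round(4),'rect',cx,cy,L,W,'ang',np.degrees(np.arctan2(pca[1],pca[0]))%180,'ztop',np.percentile(b[:,2],[10,50,90]),'disc z',np.percentile(dz,[10,50,90]).round(4),'circ',circ)
    return P
E
python3 - <<'E'
from h import *
c=dict(np.load('top0.npz'))
for t,u,v,e in(('R',308,182,[(318,158),(296,208)]),('L',162,222,[(168,197),(153,250)])):
    P=measure(c,u,v,tag=t)
    for a,b in e:
        print(P[b-3:b+4,a-3:a+4,2].round(3)[::2,::2].tolist(),P[b,a].round(3))
    s=cv2.resize(c['frame'][v-45:v+45,u-45:u+45],(540,540),interpolation=cv2.INTER_CUBIC);cv2.imwrite(f'pics/crop{t}.png',s)
E
```

```text
R bar n 250 ctr [ 0.5364 -0.1286  0.1409] rect 537.679931640625 -129.537109375 65.98210144042969 14.829805374145508 ang 19.320655161130276 ztop [0.13313455 0.14252746 0.14462057] disc z [0.0963 0.1128 0.115 ] circ ((538.0187377929688, -130.66270446777344), 66.71419525146484)
[[0.002, 0.091, 0.09, 0.002], [0.091, 0.09, 0.092, 0.0], [0.11, 0.113, 0.089, 0.001], [0.115, 0.113, 0.114, 0.114]] [ 0.592 -0.155  0.09 ]
[[0.05, 0.077, 0.09, 0.092], [0.042, 0.09, 0.092, 0.091], [0.064, 0.089, 0.092, 0.086], [0.048, 0.062, 0.076, 0.009]] [ 0.479 -0.102  0.091]
L bar n 233 ctr [0.448  0.1937 0.1324] rect 447.9462890625 194.32797241210938 14.000077247619629 65.44070434570312 ang 167.660639895651 ztop [0.12950301 0.13268769 0.13479616] disc z [0.0954 0.1029 0.105 ] circ ((448.44384765625, 195.12777709960938), 66.62545776367188)
[[0.092, 0.089, 0.082, -0.001], [0.09, 0.092, 0.079, 0.056], [0.094, 0.092, 0.071, 0.051], [0.107, 0.102, 0.096, 0.095]] [0.506 0.181 0.084]
[[0.095, 0.097, 0.095, 0.101], [0.001, 0.005, 0.093, 0.092], [-0.001, 0.002, 0.09, 0.089], [0.002, 0.001, 0.09, 0.088]] [0.39  0.209 0.09 ]
```

View pics/cropR.png

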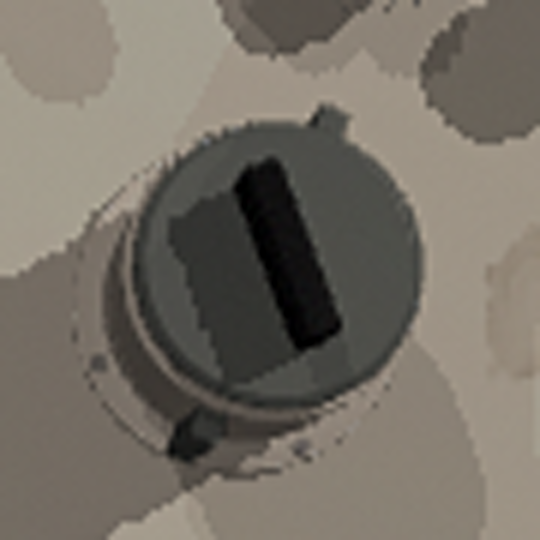

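The crop shows the bar from (258,170) to (320,340), with ribs at (330,122) and (192,435). That fits a proud lid that needs roughly 44° clockwise. I'll refine the rib angle and work out the move.

```bash
cat >> h.py <<'E'
def ribs(c,ctr):
    P=cloud(c).reshape(-1,3);d=P[:,:2]-ctr;r=np.hypot(*d.T)
    m=(r>.059)&(r<.072)&(P[:,2]>.06)&(P[:,2]<.098);d=d[m]
    a=2*np.arctan2(d[:,1],d[:,0]);print('n',m.sum(),'rib ang',np.degrees(np.arctan2(np.sin(a).mean(),np.cos(a).mean())/2))
    k=d[:,0]>0;print('rib pts',d[k].mean(0)+ctr,d[~k].mean(0)+ctr)
def delta(o,xy,z):
    q=np.array(o['eef_rot']);M=R.from_quat(np.r_[q[1:],q[0]]).as_matrix()
    print('yaw',np.degrees(np.arctan2(M[1,0],M[0,0])),'tool delta mm',(M.T@(np.r_[xy,z]-o['eef_pos'])*1000).round(1))
E
python3 - <<'E'
from h import *
from bench import ctrl
c=dict(np.load('top0.npz'))
ribs(c,np.array([.537,-.1295]));ribs(c,np.array([.448,.194]))
P=cloud(c);print('high',[(x,np.nanmax(P[...,2][(abs(P[...,0]-.537)<.09)&(abs(P[...,1]+.13)<.09)])) for x in [0]])
delta(ctrl.get_obs(),[.537,-.1295],.2)
E
```

```text
n 55 rib ang -23.06828483148924
rib pts [ 0.59589903 -0.15382553] [ 0.47835958 -0.1039924 ]
n 67 rib ang -8.508024038321324
rib pts [0.50999726 0.1835645 ] [0.38512223 0.20224752]
high [(0, np.float64(0.1469957162528983))]
yaw 14.02529866817056 tool delta mm [ 489.5 -318.7   31.1]
```

jog_arm:
  series:
    - [[35,-22.8,0,0,0,0,85],[35,-22.8,0,0,0,0,85],[35,-22.8,0,0,0,0,85],[35,-22.8,0,0,0,0,85],[35,-22.8,0,0,0,0,85],[35,-22.8,0,0,0,0,85],[35,-22.8,0,0,0,0,85],[35,-22.8,0,0,0,0,85],[35,-22.8,0,0,0,0,85],[35,-22.8,0,0,0,0,85]]

```text
time_s: 1.1
eef_pos: [0.4245, -0.2502, 0.2311]
eef_rot: [-0.0, 0.993, 0.122, -0.0]
wrist_force: [0.5, -0.2, 0.2]
opening: 0.994
grasp_force: 0.0
```

jog_arm:
  series:
    - [[35,-22.8,0,0,0,0,85],[35,-22.8,0,0,0,0,85],[35,-22.8,0,0,0,0,85],[35,-22.8,0,0,0,0,85],[0,0,0,0,0,-0.1,85],[0,0,20,0,0,0,85],[0,0,10,0,0,0,85],[0,0,0,0,0,0,85],[0,0,0,0,0,0,85],[0,0,0,0,0,0,85]]

```text
time_s: 2.1
eef_pos: [0.5377, -0.13, 0.2021]
eef_rot: [0.0, 0.985, 0.171, 0.0]
wrist_force: [-0.3, 0.6, 1.1]
opening: 0.995
grasp_force: 0.0
```

Run:
```python
from h import *
from bench import ctrl
c=ctrl.camera('scene');cv2.imwrite('pics/s1.png',c['frame'])
o=ctrl.get_obs();print(o['time_s'],o['eef_pos'],o['wrist_force'],o['q'])
delta(o,[.537,-.1295],.12)
```

```text
2.15 [ 0.5377498  -0.12993783  0.20216601] [-0.42920027 -0.45495651 -0.3191323 ] [-4.51683657e-01  1.59402133e-01  1.69271937e+00  3.50444955e-05
  1.28807681e+00  7.74983406e-01]
yaw 19.716623476128284 tool delta mm [-0.6 -0.7 82.2]
```

View pics/s1.png

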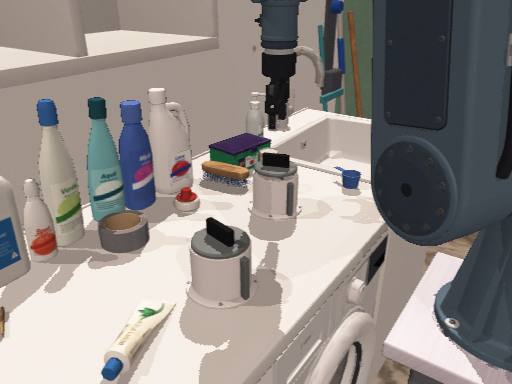

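The scene view shows the open gripper above the right canister, with fingertips at about (275,125) and the bar top at (276,153). Alignment is within 1 mm and 0.5°. Now I'll descend and close gently.

jog_arm:
  series:
    - [[0,0,20,0,0,0,85],[0,0,20,0,0,0,85],[0,0,15,0,0,0,85],[0,0,15,0,0,0,85],[0,0,10,0,0,0,85],[0,0,0,0,0,0,60],[0,0,0,0,0,0,40],[0,0,0,0,0,0,30],[0,0,0,0,0,0,22],[0,0,0,0,0,0,22]]

```text
time_s: 3.15
eef_pos: [0.5378, -0.1296, 0.1219]
eef_rot: [0.0, 0.985, 0.172, 0.0]
wrist_force: [0.4, -0.7, -0.7]
opening: 0.256
grasp_force: 0.0
```

jog_arm:
  series:
    - [[0,0,0,0,0,0,18],[0,0,0,0,0,0,16],[0,0,0,0,0,0,14],[0,0,0,0,0,0,12],[0,0,0,0,0,0,10],[0,0,0,0,0,0,8],[0,0,0,0,0,0,8],[0,0,0,0,0,0,8],[0,0,0,0,0,0,8],[0,0,0,0,0,0,8]]

```text
time_s: 4.15
eef_pos: [0.5376, -0.1295, 0.1216]
eef_rot: [0.0, 0.985, 0.172, 0.0]
wrist_force: [-1.1, 1.0, 5.1]
opening: 0.15
grasp_force: 59.2
```

jog_arm:
  series:
    - [[0,0,0,0,0,0.083,8],[0,0,0,0,0,0.083,8],[0,0,0,0,0,0.083,8],[0,0,0,0,0,0.083,8],[0,0,0,0,0,0.083,8],[0,0,0,0,0,0.083,8],[0,0,0,0,0,0.083,8],[0,0,0,0,0,0.083,8],[0,0,0,0,0,0.083,8],[0,0,0,0,0,0,8]]

```text
time_s: 5.15
eef_pos: [0.5367, -0.129, 0.1202]
eef_rot: [-0.0, 0.98, -0.2, -0.001]
wrist_force: [0.1, -1.4, -2.3]
opening: 0.149
grasp_force: 58.4
```

jog_arm:
  series:
    - [[0,0,0,0,0,0,16],[0,0,0,0,0,0,22],[0,0,0,0,0,0,30],[0,0,0,0,0,0,45],[0,0,0,0,0,0,60],[0,0,0,0,0,0,85],[0,0,0,0,0,0,85],[0,0,0,0,0,0,85],[0,0,-20,0,0,0,85],[0,0,-30,0,0,0,85]]

```text
time_s: 6.15
eef_pos: [0.5359, -0.1287, 0.1698]
eef_rot: [-0.001, 0.98, -0.2, -0.002]
wrist_force: [0.4, -0.4, 0.7]
opening: 0.994
grasp_force: 0.0
```

jog_arm:
  series:
    - [[0,0,-30,0,0,0,85],[0,0,-20,0,0,0,85],[-30,0,0,0,0,0,85],[-40,0,0,0,0,0,85],[-40,0,0,0,0,0,85],[-40,0,0,0,0,0,85],[0,0,0,0,0,0,85],[0,0,0,0,0,0,85],[0,0,0,0,0,0,85],[0,0,0,0,0,0,85]]

```text
time_s: 7.15
eef_pos: [0.4003, -0.0713, 0.2215]
eef_rot: [0.0, 0.98, -0.2, 0.0]
wrist_force: [-0.6, -0.5, -0.7]
opening: 0.997
grasp_force: 0.0
```

Run:
```python
from h import *
from bench import ctrl
c=ctrl.camera('scene');cv2.imwrite('pics/s2.png',c['frame'])
o=ctrl.get_obs();print(o['time_s'],o['eef_pos'],o['wrist_force'])
P=cloud(c);p=P.reshape(-1,3);f=c['frame'].reshape(-1,3).astype(int)
d=np.hypot(p[:,0]-.537,p[:,1]+.1295)
m=(d<.045)&(p[:,2]>.09)&(p[:,2]<.16)
print('scene z hist',np.histogram(p[m,2],bins=np.arange(.09,.16,.005)))
c=ctrl.camera('top');cv2.imwrite('pics/t2.png',c['frame'])
measure(c,308,182,tag='R')
```

```text
7.2 [ 0.40009652 -0.07115248  0.22134265] [ 0.55479887 -0.6193144  -0.36193871]
scene z hist (array([  0,   0, 259,  49,  38,  39,  39,  41,  73,   0,   0,   0,   0,
         0]), array([0.09 , 0.095, 0.1  , 0.105, 0.11 , 0.115, 0.12 , 0.125, 0.13 ,
       0.135, 0.14 , 0.145, 0.15 , 0.155, 0.16 ]))
R bar n 182 ctr [ 0.5395 -0.1308  0.1328] rect 539.344482421875 -131.312255859375 14.361078262329102 60.12602615356445 ang 157.48599445893797 ztop [0.13031873 0.133056   0.13502408] disc z [0.0983 0.103  0.105 ] circ ((544.1287231445312, -131.7461395263672), 58.552337646484375)
```

View pics/s2.png

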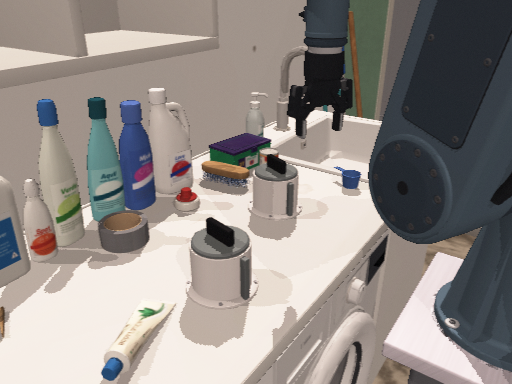

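The picture shows lid_a flush, with its bar at (277,165) in line with the ribs. The measurements agree: disc top 0.103 m, bar top 0.133 m, bar at -22.5° against ribs at about -23°. The gripper is clear of everything.

```bash
python3 -c "
from bench import ctrl
print(ctrl.hand_in())"
```

```text
the job is handed in; nothing more can be done
None
```

I turned lid_a about 43° clockwise and let go; it dropped flush (disc top at 0.103 m, bar within about 1° of the ribs), lid_b was not touched, and I handed the job in at about 7 s with no verdict returned.

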